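Seat a tin in the V stop and shut the keeper

ROBOT

A 6-joint arm with a two-finger parallel gripper is mounted at the origin on the work surface. World frame = base frame: x ahead of the robot, y to its left, z up, the work surface at z = 0. Lengths are in mm, angles in rad, forces in N, time in s.
With the tool pointing down it reaches from about 350 to 975 mm from the base axis. Payload 7.1 kg.
Tool frame: the origin (TCP) lies on the centre line of the jaws, within the pads' length; the fingertips stand 8 mm ahead of it and the grasp point (between the pads) lies 11 mm behind it; z points along the fingers, x is the direction in which the jaws open and shut, and the axes are right-handed (so a half turn about z gives the same grasp; the last joint's range is limited). The gripper opens to 88 mm and grips with 3 to 60 N. Pads are 20 mm wide; open, the fingers measure 115 mm over their backs; the gripper's body (75 mm by 178 mm) begins 61 mm behind the grasp point.
Start: joints at [-1.31, 0.423, 1.63, -0, 1.089, -0.019], TCP at [172.62, -600.672, 192.775] pointing down, gripper open.
Joint ranges: [-3, 3], [-0.9, 2.11], [0.09, 2.58], [-1.31, 4.45], [0.11, 2.69], [-2.54, 2.54]. Speed limits (rad/s): [2.39, 2.39, 3.01, 3.14, 3.14, 3.14].

INTERFACE

Orientations are given as a rotation vector (axis times angle).
In Python, from workcell import ctrl gives the robot as it stands.
- The arm moves only by the shell command python3 -m handwheel 'ROWS'. ROWS is JSON, a list of rows, each a list of 3 entries, a list of its own where there are three numbers: the turn, a rotation vector about the tool's x, y, z in rad, then the shift along the tool's x, y, z in mm, then the opening, from 0 (shut) to 1 (fully open). In form: [[[ax, ay, az], [tx, ty, tz], jaw], ...]. A call has exactly 10 rows; each row shifts and turns the pose as measured when the row begins, along the tool's axes as they then stand; what a row does not reach is not made up. A row lasts 1/12 s, in which the tool goes at most 41.7 mm and 7.16 degrees, less where a joint would pass 70% of its speed; a pose out of reach is approached as far as the arm can. A call with a gripper value outside its range is refused whole. The fingers move at their own pace and stop on an object; the grip force is fixed at half the most. Time passes only in rows, so rows that do not move let the fingers close, or fill a call up. It gives the time, the measured TCP pose, the force and the opening at its end, in the units of the state.
- ctrl.get_obs(): the state, without advancing time (a new reading comes with each control period).
- ctrl.get_image(name): name is "scene" or "top" or "wrist"; returns a dict with "pixels" (384x512x3 uint8, red, green, blue), "camera_matrix" (3x3 intrinsics, pixels), "rvec" (rotation vector, rad) and "tvec" (3), from world to camera coordinates, as OpenCV has them. Camera axes: x right, y down, z forward; pixel columns grow to the right and rows downward; lengths in mm; the calibration is good to about 2 mm. The wrist camera is an equidistant fisheye: a pixel r from the principal point sees the ray r / f radians off the axis. A picture is of the moment at which its call begins. There is no depth.
- ctrl.close_job(): hands the job in, once; it reports no verdict.
Trained networks look in a picture, given as the dict that the camera call returned (one of the last four; its "shot" number tells which), for a name from the list of things; names that differ only in an ending like _2 or _b are one class to them, and where a whole thing is asked for, a point or a joint stands for the part that bears it (a point fixed in the world has none). Each returns a list of dicts, best first, with "score" (0 to 1); they miss things now and then, are a little off and sometimes report something else, mostly with a low value. They report only what shows in the picture. A call takes as long as a camera call.
- ctrl.look_for(picture, query): "position" ([x, y, z] in mm, in the coordinates of the camera as it stood for that picture, good to about 4 mm: the middle of the surface that is visible of it).
- ctrl.spot_point(picture, query): "position" ([x, y, z] in mm, in the coordinates of the camera as it stood for that picture, good to about 4 mm: a listed point, or the origin of a listed thing).
The state is a dict: "t": time; "qpos": joint angles; "qvel": joint speeds; "joint_torque": joint torques, N m; "ee_pos": TCP position; "orientation": TCP orientation; "ft_force": force on the tool from outside, world axes, zero at the start; "moment": the same for the moment, N m; "width": finger opening in mm.
Only numpy, scipy, OpenCV 4.12 (cv2) and the standard library are available. Lean on these libraries where they do the work, as an engineer would, in place of code of your own. Each camera call takes 0.05 s, during which the arm holds its last target.

TASK

Push the wide, squat tin along the bench, without picking it up, into the V-shaped steel stop until it sits fully home against both faces of the V. Then push the swinging keeper bar fully shut behind the tin. Keep the tin standing on the bench, leave the other loose things where they are, and finish clear of everything.

Things in the scene. Friction and masses are not known exactly. Their poses are not given: they have to be found in the camera images.
- wide_tin: The wide, squat lever-lid tin: upright cylinder 100 mm in diameter, 60 mm high, about 0.6 kg (varies), white with a bare metal lid; the widest loose tin. Origin at the centre of its underside, z up; its yaw means nothing. It slides on the bench under a few newtons.
- v_stop: Dark steel V stop fixed to the bench, z up, origin on the bench where the seated tin's centre comes to be. The tin enters moving along the stop's own +y, towards the narrow end. The two upright faces, 45 mm high and 90 degrees apart, lie 50 mm from the origin, each from (+-17, 53) mm to (+-67, 4) mm at the mouth in the stop's x, y. A cross plate at y = 58 mm joins them, clear of the tin. All stays within 100 mm of the origin in x, 75 in +y.
- seat (a point): The point on the bench where the centre of the tin's underside lies when the tin touches both faces (the origin of the V stop).
- keeper (a joint): Angle a of the keeper bar about its upright pivot, rad: 0 = shut (end stop), starts 2.0 to 2.4 (open), limit 2.7. From the pivot the bar points along (-cos a, -sin a) in the V stop's x, y: shut, it lies along -x across the mouth, 3 mm clear of a seated tin. It shuts clockwise seen from above. Light friction (about 1 N at the tip), no spring: it stays where it is left.
- pivot (a point): The keeper's pivot axis at bench level, at x = 80, y = -59 mm in the V stop's frame: a post 18 mm in diameter, 42 mm high, joined to the mouth of the V by a flat strap 10 mm high and 14 mm wide.
- keeper_tip (a point): Point on the keeper bar's centre line, 88 mm from its pivot, 26 mm above the bench; x points from here to the pivot. The aluminium bar is 95 mm long, 12 mm wide, from 14 to 38 mm above the bench; a black rubber pin 12 mm in diameter stands on it here, up to 60 mm above the bench.
- small_tin_a: Small lever-lid tin, 73 mm in diameter, 70 mm high; somewhere on the bench around the work; to be left alone. Origin at the centre of its underside.
- small_tin_b: Another small tin, the same size, beyond the V stop; somewhere on the bench around the work; to be left alone. Origin at the centre of its underside.
- tape_roll: Roll of masking tape lying flat, 90 mm in diameter, 24 mm high; somewhere on the bench around the work; to be left alone. Origin at the centre of its underside.
- spray_can: Upright spray can, 66 mm in diameter, 190 mm high, at the far right; somewhere on the bench around the work; to be left alone. Origin at the centre of its underside.
- brush: Paint brush, 200 mm long, lying flat along its own x axis, near the robot; somewhere on the bench around the work; to be left alone. 
- hammer: Hammer, 280 mm long, lying along its own x axis, at the far side; somewhere on the bench around the work; to be left alone. 
- scraper: Flat scraper, 250 mm long, lying along its own x axis, on the right; somewhere on the bench around the work; to be left alone. 

How it is judged (in metres and radians):
On the way, in this order (a step that is already met when the one before it is completed fails the run):
1. the tin stands home against both faces of the V, the keeper still open (horizontal distance between wide_tin and seat below 0.006 m and value of joint keeper above 0.3 rad), for 0.2 s.
2. the keeper is shut behind the seated tin (horizontal distance between wide_tin and seat below 0.006 m and value of joint keeper below 0.08 rad), for 0.2 s.
At the end, for the whole second after the job is handed in: The tin stands upright, at rest on the bench, its centre within 6 mm of the seat, and the keeper is within 0.08 rad of its shut stop (all of step 2 and height (world z) of wide_tin below 0.004 m and angle between wide_tin's own z axis and vertical below 0.05 rad and linear speed of wide_tin below 0.01 m/s); the robot touches nothing.
It fails at once if the tin is lifted off the bench (its base more than 10 mm up) (height (world z) of wide_tin above 0.01 m).
It fails at once if the tin is tipped by more than 0.3 rad (angle between wide_tin's own z axis and vertical above 0.3 rad).
It fails at once if another loose thing is moved by more than 20 mm (distance of any of small_tin_a, small_tin_b, tape_roll, spray_can, brush, hammer, scraper from where it was at the start of the episode above 0.02 m).
It also fails if it takes over 64 s, if anything falls off the work surface, if the arm or the gripper's body presses on something with over 40 N, if the wrist force passes 120 N, or if a joint passes its speed limit or range.

## Working session

There is one attempt and no reset: what is moved stays moved. The work goes in short steps, Python scripts to look and compute and a shell command to move; the robot and the scene stay as the last step left them, time stands still between calls to the robot, and variables do not carry over. Pictures are saved under pics/ and viewed, and the job is handed in when it is done.

```bash
ls; mkdir -p pics; cat > h.py <<'E'
import numpy as np, cv2
from workcell import ctrl
def w(pic,p):
    R=cv2.Rodrigues(np.array(pic["rvec"],float))[0]
    return R.T@(np.array(p,float)-np.array(pic["tvec"],float).ravel())
def save(pic,n): cv2.imwrite("pics/"+n,cv2.cvtColor(pic["pixels"],cv2.COLOR_RGB2BGR))
def px(pic,p):
    return cv2.projectPoints(np.array([p],float),np.array(pic["rvec"],float),np.array(pic["tvec"],float),np.array(pic["camera_matrix"],float),None)[0].ravel()
E
python3 - <<'E'
from h import *
o=ctrl.get_obs();print(o["t"],o["ee_pos"],o["orientation"],o["width"])
for n in("top","scene"):
    p=ctrl.get_image(n);save(p,n+"0.png")
    for q in["wide_tin","v_stop","seat","keeper","pivot","keeper_tip","small_tin_a","tape_roll","spray_can","brush","hammer","scraper"]:
        for f in("look_for","spot_point"):
            try:r=getattr(ctrl,f)(p,q)
            except Exception as e: print(q,f,e);continue
            for d in r[:3]: print(n,q,f,round(d["score"],2),w(p,d["position"]).round(0),px(p,w(p,d["position"])).round())
print(ctrl.get_obs()["t"])
E
```

```text
pics
0.0 [ 172.45647961 -600.12297159  192.02077798] [-2.50874388e+00  1.88945682e+00  1.85686718e-03] 87.93474175864945
top wide_tin look_for 0.81 [ 550. -201.   64.] [308. 189.]
top wide_tin look_for 0.4 [ 340. -262.   24.] [325. 252.]
top wide_tin spot_point 0.56 [ 553. -201.    2.] [306. 191.]
top wide_tin spot_point 0.22 [524. 215.  -3.] [188. 198.]
top v_stop look_for 0.59 [561. 245.  24.] [179. 186.]
top v_stop spot_point 0.59 [519. 218.   1.] [187. 199.]
top seat look_for 0.59 [564. 241.  20.] [180. 186.]
top seat spot_point 0.64 [521. 215.   0.] [188. 199.]
top seat spot_point 0.64 [656.  92.  30.] [223. 160.]
top keeper look_for 0.64 [625. 125.  35.] [214. 168.]
keeper spot_point it knows: brush, hammer, keeper_tip, pivot, scraper, seat, small_tin, spray_can, tape_roll, v_stop, wide_tin
top pivot look_for 0.68 [565. 246.  24.] [179. 185.]
top pivot spot_point 0.91 [603. 162.   2.] [204. 176.]
top keeper_tip look_for 0.3 [563. 245.  23.] [179. 186.]
top keeper_tip spot_point 0.71 [656.  93.  27.] [223. 160.]
top small_tin_a look_for 0.98 [479. 444.  71.] [116. 208.]
top smal
[... 1911 characters left out ...]
1 [481. 452.  -4.] [301. 113.]
scene small_tin_a spot_point 0.73 [ 701. -107.    2.] [286. 245.]
scene tape_roll look_for 0.75 [ 338. -260.   21.] [161. 229.]
scene tape_roll spot_point 0.74 [ 335. -259.   -1.] [162. 232.]
scene spray_can look_for 0.74 [ 718. -328.  158.] [256. 282.]
scene spray_can spot_point 0.64 [ 708. -306.    2.] [257. 298.]
scene brush look_for 0.69 [314. 219.  15.] [234. 132.]
scene brush spot_point 0.94 [311. 208.   2.] [232. 136.]
scene hammer look_for 0.91 [772. 108.  29.] [336. 200.]
scene hammer spot_point 0.86 [776.  83.   1.] [333. 210.]
scene scraper look_for 0.75 [ 566. -496.    2.] [177. 331.]
scene scraper spot_point 0.91 [ 505. -494.   -0.] [160. 320.]
2.4
```

View pics.

View pics/top0.png

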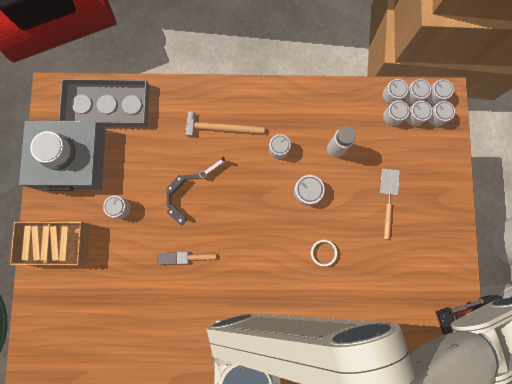

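View pics/scene0.png

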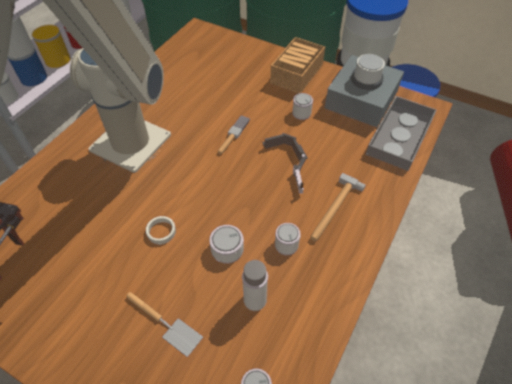

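```bash
cat >> h.py <<'E'
from scipy.spatial.transform import Rotation as Ro
def plan(target,yaw,n):
    """print n equal rows from the measured pose to target (mm), tool down with tool x at yaw deg"""
    o=ctrl.get_obs();R=Ro.from_rotvec(o["orientation"]);p=np.array(o["ee_pos"])
    c,s=np.cos(np.radians(yaw)),np.sin(np.radians(yaw))
    T=Ro.from_matrix(np.array([[c,s,0],[s,-c,0],[0,0,-1.]]))
    rv=(R.inv()*T).as_rotvec();st=(np.array(target)-p)/n
    print("t",o["t"],"p",p.round(1),"yaw",np.degrees(np.arctan2(*R.as_matrix()[1::-1,0])).round(1),"F",np.round(o["ft_force"],1),"w",round(o["width"],1),"turn",rv.round(3))
    for i in range(n):
        print((rv/n).round(4),R.inv().apply(st).round(1)); R=R*Ro.from_rotvec(rv/n)
E
python3 -c "
from h import *
plan([556,-285,192],4.2,16)"
```

```text
t 2.4 p [ 172.6 -600.7  192.8] yaw -74.0 F [-0.6  0.4  0.1] w 88.1 turn [-0.    -0.    -1.364]
[-0.     -0.     -0.0853] [-12.3 -28.5   0. ]
[-0.     -0.     -0.0853] [ -9.9 -29.4   0. ]
[-0.     -0.     -0.0853] [ -7.3 -30.2   0. ]
[-0.     -0.     -0.0853] [ -4.7 -30.7   0. ]
[-0.     -0.     -0.0853] [ -2.1 -31.    0. ]
[-0.     -0.     -0.0853] [  0.5 -31.    0. ]
[-0.     -0.     -0.0853] [  3.2 -30.9   0. ]
[-0.     -0.     -0.0853] [  5.8 -30.5   0. ]
[-0.     -0.     -0.0853] [  8.4 -29.9   0. ]
[-0.     -0.     -0.0853] [ 10.9 -29.1   0. ]
[-0.     -0.     -0.0853] [ 13.3 -28.    0. ]
[-0.     -0.     -0.0853] [ 15.7 -26.8   0. ]
[-0.     -0.     -0.0853] [ 17.9 -25.4   0. ]
[-0.     -0.     -0.0853] [ 20.  -23.8   0. ]
[-0.     -0.     -0.0853] [ 21.9 -22.    0. ]
[-0.     -0.     -0.0853] [ 23.7 -20.    0. ]
```

```bash
python3 -m handwheel '[[[0,0,-0.085],[-12,-28,0],0.68],[[0,0,-0.085],[-10,-29,0],0.68],[[0,0,-0.085],[-7,-30,0],0.68],[[0,0,-0.085],[-5,-31,0],0.68],[[0,0,-0.085],[-2,-31,0],0.68],[[0,0,-0.085],[0.5,-31,0],0.68],[[0,0,-0.085],[3,-31,0],0.68],[[0,0,-0.085],[6,-30,0],0.68],[[0,0,-0.085],[8,-30,0],0.68],[[0,0,-0.085],[11,-29,0],0.68]]'; python3 -c "
from h import *
plan([556,-285,150],4.2,10)"
```

```text
t: 3.23
ee_pos: [414.2, -398.1, 192.9]
orientation: [3.071, -0.643, 0.002]
ft_force: [0.8, 0.6, 0.4]
width: 59.8
t 3.2333 p [ 414.2 -398.1  192.9] yaw -23.7 F [0.8 0.6 0.4] w 59.8 turn [ 0.004 -0.001 -0.486]
[ 0.0004 -0.0001 -0.0486] [  8.4 -16.1   4.3]
[ 0.0004 -0.0001 -0.0486] [  9.2 -15.6   4.3]
[ 0.0004 -0.0001 -0.0486] [ 10.  -15.2   4.3]
[ 0.0004 -0.0001 -0.0486] [ 10.7 -14.7   4.3]
[ 0.0004 -0.0001 -0.0486] [ 11.4 -14.1   4.3]
[ 0.0004 -0.0001 -0.0486] [ 12.1 -13.5   4.3]
[ 0.0004 -0.0001 -0.0486] [ 12.7 -12.9   4.3]
[ 0.0004 -0.0001 -0.0486] [ 13.3 -12.3   4.3]
[ 0.0004 -0.0001 -0.0486] [ 13.9 -11.6   4.3]
[ 0.0004 -0.0001 -0.0486] [ 14.5 -11.    4.3]
```

```bash
python3 -m handwheel '[[[0,0,-0.05],[8,-16,4],0.68],[[0,0,-0.05],[9,-16,4],0.68],[[0,0,-0.05],[10,-15,4],0.68],[[0,0,-0.05],[11,-15,4],0.68],[[0,0,-0.05],[11,-14,4],0.68],[[0,0,-0.05],[12,-14,4],0.68],[[0,0,-0.05],[13,-13,4],0.68],[[0,0,-0.05],[13,-12,4],0.68],[[0,0,-0.05],[14,-12,4],0.68],[[0,0,-0.04],[15,-11,4],0.68]]'; python3 - <<'E'
from h import *
for n in("top","wrist","scene"):
    p=ctrl.get_image(n);save(p,n+"1.png")
    for q in ("wide_tin","seat","pivot","keeper_tip"):
        for d in ctrl.spot_point(p,q)[:2]: print(n,q,round(d["score"],2),w(p,d["position"]).round(0))
plan([556,-285,26],4.2,10)
E
```

```text
t: 4.07
ee_pos: [563.8, -272.0, 153.1]
orientation: [3.13, 0.172, 0.006]
ft_force: [-1.1, -0.4, 0.6]
width: 59.6
top wide_tin 0.89 [ 551. -205.   -0.]
top seat 0.79 [522. 215.   1.]
top seat 0.36 [519. 217.   1.]
top pivot 0.59 [604. 164.   2.]
top keeper_tip 0.68 [656.  96.  27.]
wrist wide_tin 0.74 [ 549. -204.    1.]
scene wide_tin 0.6 [ 544. -210.    2.]
scene seat 0.69 [518. 216.  -2.]
scene pivot 0.62 [600. 163.  -2.]
scene keeper_tip 0.6 [651.  93.  27.]
t 4.8167 p [ 563.  -272.9  153.3] yaw 6.1 F [-0.4 -0.  -0.6] w 59.9 turn [ 0.007 -0.004  0.034]
[ 0.0007 -0.0004  0.0034] [-0.9  1.  12.7]
[ 0.0007 -0.0004  0.0034] [-0.9  1.1 12.7]
[ 0.0007 -0.0004  0.0034] [-0.9  1.1 12.7]
[ 0.0007 -0.0004  0.0034] [-0.8  1.1 12.7]
[ 0.0007 -0.0004  0.0034] [-0.8  1.1 12.7]
[ 0.0007 -0.0004  0.0034] [-0.8  1.1 12.7]
[ 0.0007 -0.0004  0.0034] [-0.8  1.1 12.7]
[ 0.0007 -0.0004  0.0034] [-0.8  1.1 12.7]
[ 0.0007 -0.0004  0.0034] [-0.8  1.1 12.7]
[ 0.0007 -0.0004  0.0034] [-0.8  1.1 12.7]
```

View pics/wrist1.png

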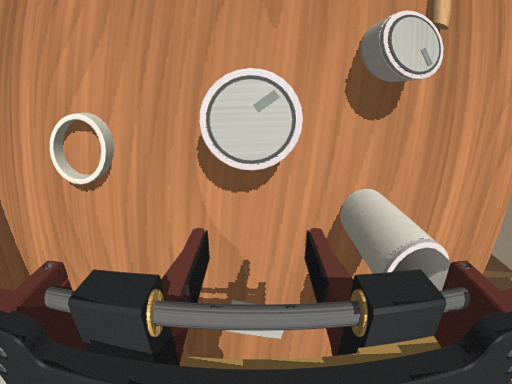

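```bash
python3 -m handwheel '[[[0,0,0.004],[-2,1,0],0.68],[[0,0,0.004],[-2,1,7],0.68],[[0,0,0.004],[-2,1,15],0.68],[[0,0,0.004],[-1,1,15],0.68],[[0,0,0.004],[-1,1,15],0.68],[[0,0,0.004],[-1,1,15],0.68],[[0,0,0.004],[0,1,15],0.68],[[0,0,0.004],[0,1,15],0.68],[[0,0,0],[0,1,15],0.68],[[0,0,0],[0,1,14],0.68]]'; python3 - <<'E'
from h import *
p=ctrl.get_image("wrist");save(p,"wrist2.png")
plan([523,163,26],4.2,20)
E
```

```text
t: 5.65
ee_pos: [555.8, -287.0, 22.7]
orientation: [3.129, 0.111, 0.016]
ft_force: [0.1, 0.6, 0.4]
width: 59.8
t 5.7 p [ 554.1 -286.3   19.9] yaw 4.0 F [-0.4  0.4 -1.6] w 59.3 turn [ 0.008 -0.006 -0.003]
[ 0.0004 -0.0003 -0.0001] [  0.  -22.5  -0.5]
[ 0.0004 -0.0003 -0.0001] [  0.  -22.5  -0.5]
[ 0.0004 -0.0003 -0.0001] [  0.  -22.5  -0.5]
[ 0.0004 -0.0003 -0.0001] [  0.  -22.5  -0.5]
[ 0.0004 -0.0003 -0.0001] [  0.  -22.5  -0.5]
[ 0.0004 -0.0003 -0.0001] [  0.1 -22.5  -0.4]
[ 0.0004 -0.0003 -0.0001] [  0.1 -22.5  -0.4]
[ 0.0004 -0.0003 -0.0001] [  0.1 -22.5  -0.4]
[ 0.0004 -0.0003 -0.0001] [  0.1 -22.5  -0.4]
[ 0.0004 -0.0003 -0.0001] [  0.1 -22.5  -0.4]
[ 0.0004 -0.0003 -0.0001] [  0.1 -22.5  -0.4]
[ 0.0004 -0.0003 -0.0001] [  0.1 -22.5  -0.4]
[ 0.0004 -0.0003 -0.0001] [  0.1 -22.5  -0.4]
[ 0.0004 -0.0003 -0.0001] [  0.1 -22.5  -0.4]
[ 0.0004 -0.0003 -0.0001] [  0.1 -22.5  -0.4]
[ 0.0004 -0.0003 -0.0001] [  0.1 -22.5  -0.4]
[ 0.0004 -0.0003 -0.0001] [  0.1 -22.5  -0.3]
[ 0.0004 -0.0003 -0.0001] [  0.1 -22.5  -0.3]
[ 0.0004 -0.0003 -0.0001] [  0.1 -22.5  -0.3]
[ 0.0004 -0.0003 -0.0001] [  0.1 -22.5  -0.3]
```

View pics/wrist2.png

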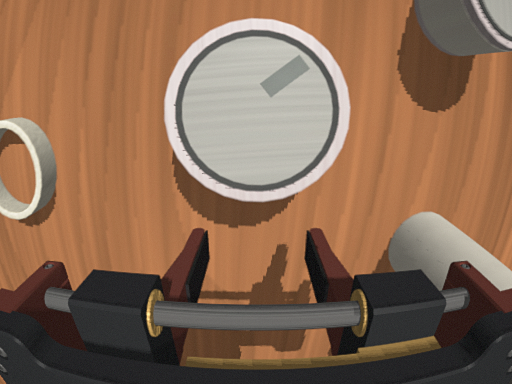

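```bash
python3 -m handwheel '[[[0,0,0],[0,-6,-1],0.68],[[0,0,0],[0,-8,-1],0.68],[[0,0,0],[0,-8,-1],0.68],[[0,0,0],[0,-8,-1],0.68],[[0,0,0],[0,-10,-1],0.68],[[0,0,0],[0,-12,-1],0.68],[[0,0,0],[0,-14,0],0.68],[[0,0,0],[0,-14,0],0.68],[[0,0,0],[0,-14,0],0.68],[[0,0,0],[0,-14,0],0.68]]'; python3 - <<'E'
from h import *
p=ctrl.get_image("wrist");save(p,"wrist3.png")
plan([523,163,26],4.2,1)
E
```

```text
t: 6.53
ee_pos: [547.1, -170.8, 28.1]
orientation: [3.128, 0.108, 0.018]
ft_force: [0.1, -2.8, -1.2]
width: 60.1
t 6.5833 p [ 546.2 -168.3   27.8] yaw 4.0 F [-1.   2.1  0.3] w 59.4 turn [ 0.011 -0.009 -0.003]
[ 0.0108 -0.0094 -0.0034] [  -0.  -332.1   -1.8]
```

View pics/wrist3.png

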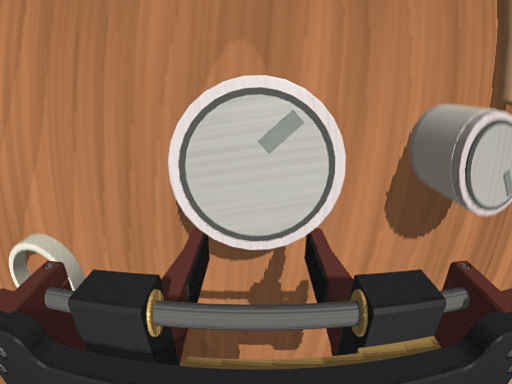

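```bash
python3 -m handwheel '[[[0,0,0],[0,-10,0],0.68],[[0,0,0],[0,-14,0],0.68],[[0,0,0],[0,-14,0],0.68],[[0,0,0],[0,-14,0],0.68],[[0,0,0],[0,-14,0],0.68],[[0,0,0],[0,-14,0],0.68],[[0,0,0],[0,-14,0],0.68],[[0,0,0],[0,-14,0],0.68],[[0,0,0],[0,-14,0],0.68],[[0,0,0],[0,-14,0],0.68]]'; python3 -m handwheel '[[[0,0,0],[0,-14,0],0.68],[[0,0,0],[0,-14,0],0.68],[[0,0,0],[0,-14,0],0.68],[[0,0,0],[0,-14,0],0.68],[[0,0,0],[0,-12,0],0.68],[[0,0,0],[0,-10,0],0.68],[[0,0,0],[0,-8,0],0.68],[[0,0,0],[0,-6,0],0.68],[[0,0,0],[0,-4,0],0.68],[[0,0,0],[0,-3,0],0.68]]';  python3 - <<'E'
from h import *
for n in("wrist","top"):
    p=ctrl.get_image(n);save(p,n+"4.png")
    for q in ("wide_tin","seat","pivot","keeper_tip"):
        for d in ctrl.spot_point(p,q)[:2]: print(n,q,round(d["score"],2),w(p,d["position"]).round(0))
plan([523,163,26],4.2,1)
E
```

```text
t: 7.42
ee_pos: [536.9, -23.1, 27.9]
orientation: [3.125, 0.112, 0.022]
ft_force: [1.1, -4.1, 1.1]
width: 59.6
t: 8.25
ee_pos: [527.0, 85.2, 27.8]
orientation: [3.121, 0.118, 0.022]
ft_force: [0.3, -4.4, 2.8]
width: 59.7
wrist wide_tin 0.73 [521. 135.   2.]
wrist seat 0.2 [525. 137.   4.]
wrist pivot 0.86 [598. 163.  -2.]
wrist keeper_tip 0.7 [651.  98.  21.]
top wide_tin 0.3 [ 706. -310.    2.]
top seat 0.73 [524. 215.   2.]
top keeper_tip 0.72 [ 704. -313.    3.]
top keeper_tip 0.41 [657.  95.  25.]
t 8.75 p [527.1  84.7  27.7] yaw 4.3 F [-0.2 -0.3  0.5] w 59.7 turn [ 0.018 -0.013  0.001]
[ 0.018  -0.013   0.0014] [  1.8 -78.4   0.3]
```

View pics/wrist4.png

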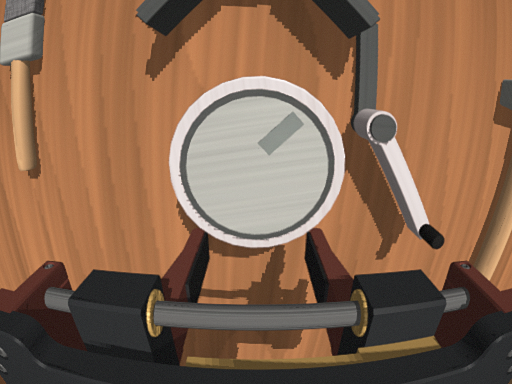

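```bash
python3 -m handwheel '[[[0,0,0],[0,-8,0],0.68],[[0,0,0],[0,-9,0],0.68],[[0,0,0],[0,-9,0],0.68],[[0,0,0],[0,-9,0],0.68],[[0,0,0],[0,-8,0],0.68],[[0,0,0],[0,-7,0],0.68],[[0,0,0],[0,-6,0],0.68],[[0,0,0],[0,-5,0],0.68],[[0,0,0],[0,-4,0],0.68],[[0,0,0],[0,-3,0],0.68]]';  python3 - <<'E'
from h import *
for n in("wrist",):
    p=ctrl.get_image(n);save(p,n+"5.png")
plan([523,163,26],4.2,1)
E
```

```text
t: 9.58
ee_pos: [522.0, 157.6, 27.3]
orientation: [3.119, 0.119, 0.023]
ft_force: [0.6, -5.4, 3.0]
width: 59.5
t 9.6333 p [522.1 158.1  27.3] yaw 4.4 F [ 0.1 -2.3  2.5] w 59.6 turn [ 0.021 -0.014  0.003]
[ 0.0208 -0.014   0.0028] [ 1.3 -4.9  1.2]
```

View pics/wrist5.png

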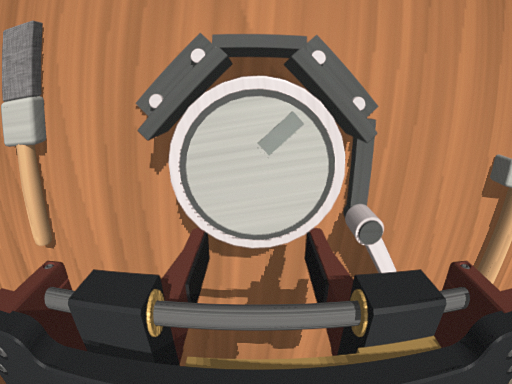

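```bash
python3 -m handwheel '[[[0,0,0],[0,-1.5,0],0.68],[[0,0,0],[0,-1.5,0],0.68],[[0,0,0],[0,-1.5,0],0.68],[[0,0,0],[0,-1.5,0],0.68],[[0,0,0],[0,-1,0],0.68],[[0,0,0],[0,-1,0],0.68],[[0,0,0],[0,-1,0],0.68],[[0,0,0],[0,-1,0],0.68],[[0,0,0],[0,-1,0],0.68],[[0,0,0],[0,-1,0],0.68]]';  python3 - <<'E'
from h import *
for n in("wrist",):
    p=ctrl.get_image(n);save(p,n+"6.png")
plan([523,163,26],4.2,1)
E
```

```text
t: 10.47
ee_pos: [521.7, 166.5, 27.3]
orientation: [3.113, 0.122, 0.023]
ft_force: [1.9, -11.2, 4.8]
width: 59.4
t 10.5167 p [521.7 166.5  27.3] yaw 4.5 F [  1.7 -10.6   4.1] w 59.6 turn [ 0.027 -0.014  0.005]
[ 0.0271 -0.0137  0.0051] [1.  3.6 1.4]
```

View pics/wrist6.png

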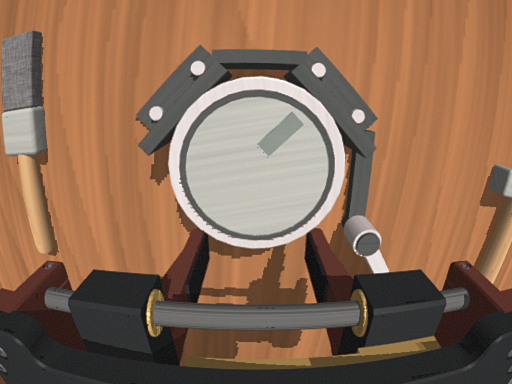

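```bash
python3 -m handwheel '[[[0,0,0],[0,-2,0],0.68],[[0,0,0],[0,-2,0],0.68],[[0,0,0],[0,-2,0],0.68],[[0,0,0],[0,-2,0],0.68],[[0,0,0],[0,-2,0],0.68],[[0,0,0],[0,-2,0],0.68],[[0,0,0],[0,-2,0],0.68],[[0,0,0],[0,-2,0],0.68],[[0,0,0],[0,-2,0],0.68],[[0,0,0],[0,-2,0],0.68]]';  python3 - <<'E'
from h import *
for n in("wrist",):
    p=ctrl.get_image(n);save(p,n+"7.png")
plan([523,163,26],4.2,1)
E
```

```text
t: 11.35
ee_pos: [522.6, 166.7, 27.6]
orientation: [3.085, 0.137, 0.02]
ft_force: [3.0, -15.6, 4.3]
width: 59.9
t 11.4 p [522.6 166.8  27.6] yaw 5.1 F [  3.2 -15.7   5.9] w 59.6 turn [ 0.055 -0.011  0.016]
[ 0.0546 -0.011   0.0156] [0.  3.7 1.8]
```

View pics/wrist7.png

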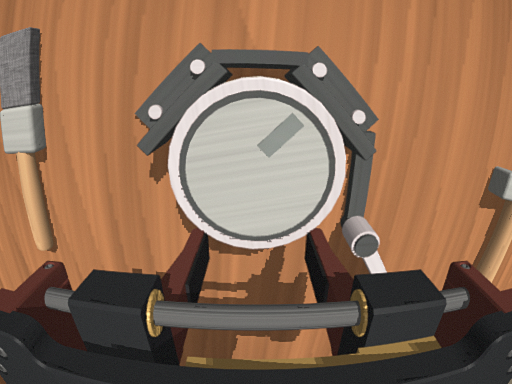

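```bash
python3 -m handwheel '[[[0,0,0],[0,4,0],0.68],[[0,0,0],[0,8,0],0.68],[[0,0,0],[0,12,0],0.68],[[0.01,0,0],[0,16,0],0.5],[[0.01,0,0],[0,16,0],0.3],[[0.01,0,0],[0,12,-8],0],[[0.01,0,0],[0,6,-20],0],[[0.01,0,0],[0,0,-25],0],[[0,0,0],[0,0,-25],0],[[0,0,0],[0,0,-20],0]]';  python3 - <<'E'
from h import *
for n in("wrist","top"):
    p=ctrl.get_image(n);save(p,n+"8.png")
    for q in ("wide_tin","seat","pivot","keeper_tip"):
        for d in ctrl.spot_point(p,q)[:2]: print(n,q,round(d["score"],2),w(p,d["position"]).round(0))
plan([670,140,125],4.5,10)
E
```

```text
t: 12.23
ee_pos: [522.5, 87.4, 125.6]
orientation: [-3.136, -0.134, 0.004]
ft_force: [0.6, -0.4, -0.0]
width: 16.6
wrist wide_tin 0.73 [517. 221.   0.]
wrist pivot 0.56 [600. 165.  -1.]
wrist keeper_tip 0.77 [650.  97.  24.]
top wide_tin 0.61 [520. 219.   0.]
top wide_tin 0.6 [484. 455.   0.]
top seat 0.94 [521. 214.   1.]
t 12.7333 p [522.   88.3 123.4] yaw 5.0 F [ 0.2 -0.4  1.5] w 0.3 turn [-0.002  0.004  0.009]
[-0.0002  0.0004  0.0009] [15.2 -3.9 -0.2]
[-0.0002  0.0004  0.0009] [15.2 -3.9 -0.2]
[-0.0002  0.0004  0.0009] [15.2 -3.9 -0.2]
[-0.0002  0.0004  0.0009] [15.2 -3.9 -0.2]
[-0.0002  0.0004  0.0009] [15.2 -3.9 -0.2]
[-0.0002  0.0004  0.0009] [15.2 -3.9 -0.2]
[-0.0002  0.0004  0.0009] [15.2 -3.9 -0.2]
[-0.0002  0.0004  0.0009] [15.2 -4.  -0.2]
[-0.0002  0.0004  0.0009] [15.2 -4.  -0.2]
[-0.0002  0.0004  0.0009] [15.2 -4.  -0.2]
```

View pics/wrist8.png

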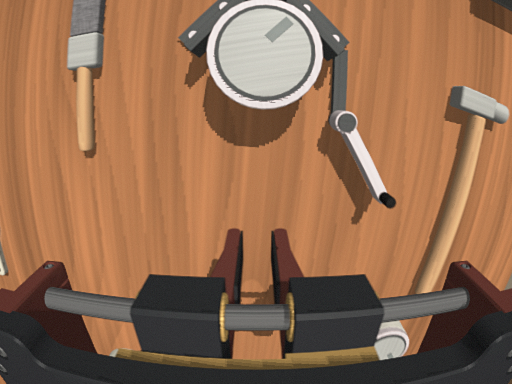

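```bash
python3 -m handwheel '[[[0,0,0],[15,-4,0],0],[[0,0,0],[18,-5,0],0],[[0,0,0],[18,-5,0],0],[[0,0,0],[18,-5,0],0],[[0,0,0],[18,-5,0],0],[[0,0,0],[18,-5,0],0],[[0,0,0],[18,-5,0],0],[[0,0,0],[15,-4,0],0],[[0,0,0],[8,-2,0],0],[[0,0,0],[4,0,0],0]]';  python3 - <<'E'
from h import *
for n in("wrist",):
    p=ctrl.get_image(n);save(p,n+"9.png")
    for q in ("pivot","keeper_tip"):
        for d in ctrl.spot_point(p,q)[:1]: print(n,q,round(d["score"],2),w(p,d["position"]).round(0))
plan([672,140,28],4.5,10)
E
```

```text
t: 13.57
ee_pos: [668.4, 144.1, 113.1]
orientation: [-3.138, -0.14, 0.029]
ft_force: [-0.5, 0.1, 0.3]
width: 0.4
wrist pivot 0.61 [600. 165.   0.]
wrist keeper_tip 0.87 [651.  95.  25.]
t 13.7167 p [667.1 143.3 113.3] yaw 5.1 F [-0.5 -0.5 -0.5] w 0.3 turn [-0.001  0.019  0.01 ]
[-0.0001  0.0019  0.001 ] [0.6 0.4 8.5]
[-0.0001  0.0019  0.001 ] [0.6 0.4 8.5]
[-0.0001  0.0019  0.001 ] [0.6 0.4 8.5]
[-0.0001  0.0019  0.001 ] [0.6 0.4 8.5]
[-0.0001  0.0019  0.001 ] [0.6 0.4 8.5]
[-0.0001  0.0019  0.001 ] [0.5 0.4 8.5]
[-0.0001  0.0019  0.001 ] [0.5 0.4 8.5]
[-0.0001  0.0019  0.001 ] [0.5 0.4 8.5]
[-0.0001  0.0019  0.001 ] [0.5 0.4 8.5]
[-0.0001  0.0019  0.001 ] [0.5 0.4 8.5]
```

View pics/wrist9.png

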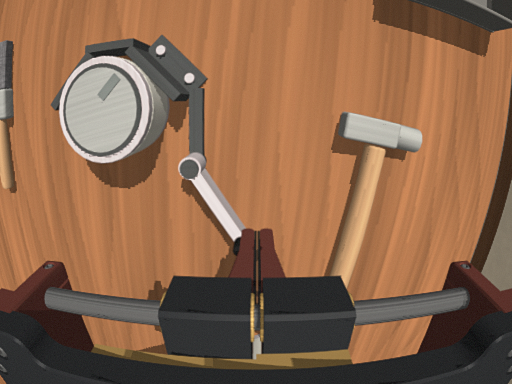

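```bash
python3 -m handwheel '[[[0,0.002,0],[0.5,0,6],0],[[0,0.002,0],[0.5,0,9],0],[[0,0.002,0],[0.5,0,9],0],[[0,0.002,0],[0.5,0,9],0],[[0,0.002,0],[0.5,0,9],0],[[0,0.002,0],[0.5,0,9],0],[[0,0.002,0],[0.5,0,9],0],[[0,0.002,0],[0.5,0,9],0],[[0,0.002,0],[0.5,0,8],0],[[0,0,0],[0,0,5],0]]';  python3 - <<'E'
from h import *
for n in("wrist",):
    p=ctrl.get_image(n);save(p,n+"10.png")
plan([672,140,28],4.5,1)
o=ctrl.get_obs();R=Ro.from_rotvec(o["orientation"])
th=np.radians(4.5);pv=np.array([602.5,164]);cur=np.array(o["ee_pos"])
for a in np.arange(2.1,-.11,-.11):
    f=a+np.pi+th;d=np.array([np.cos(f),np.sin(f)]);n=np.array([-d[1],d[0]])
    tx=np.array([np.cos(th),np.sin(th)]);ty=np.array([-tx[1],tx[0]])
    s=6+14*abs(n@tx)+10*abs(n@ty)
    P=pv+60*d+s*n;P=np.array([*P,28]);print(a.round(2),P.round(0),R.inv().apply(P-cur).round(1));cur=P
E
```

```text
t: 14.55
ee_pos: [667.2, 142.2, 22.7]
orientation: [-3.138, -0.138, 0.004]
ft_force: [-0.3, 0.3, -0.2]
width: 0.4
t 14.6 p [666.5 142.   21.7] yaw 5.0 F [-0.4 -0.5 -0.7] w 0.6 turn [-0.     0.004  0.009]
[-0.0003  0.0041  0.0094] [ 5.3  2.5 -6.3]
2.1 [656. 128.  28.] [-11.9  13.1  -6.2]
1.99 [651. 122.  28.] [-5.   5.3  0. ]
1.88 [646. 117.  28.] [-5.8  4.8  0. ]
1.77 [640. 112.  28.] [-6.5  4.1  0. ]
1.66 [633. 108.  28.] [-7.1  3.3  0. ]
1.55 [626. 105.  28.] [-7.2  2.4  0. ]
1.44 [621. 103.  28.] [-5.8  1.8  0. ]
1.33 [614. 101.  28.] [-6.2  1.2  0. ]
1.22 [608. 100.  28.] [-6.5  0.5  0. ]
1.11 [601. 100.  28.] [-6.7 -0.2  0. ]
1.0 [595. 100.  28.] [-6.8 -1.   0. ]
0.89 [588. 101.  28.] [-6.8 -1.9  0. ]
0.78 [581. 104.  28.] [-6.7 -2.8  0. ]
0.67 [574. 107.  28.] [-6.5 -3.7  0. ]
0.56 [567. 111.  28.] [-6.1 -4.5  0. ]
0.45 [561. 116.  28.] [-5.6 -5.4  0. ]
0.34 [556. 121.  28.] [-5.  -6.2  0. ]
0.23 [551. 128.  28.] [-4.2 -6.9  0. ]
0.12 [547. 135.  28.] [-3.3 -7.5  0. ]
0.01 [544. 143.  28.] [-2.3 -7.9  0. ]
-0.1 [542. 148.  28.] [-1.5 -5.5  0. ]
```

View pics/wrist10.png

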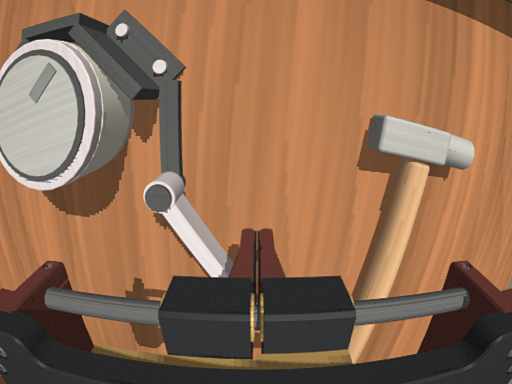

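```bash
python3 -m handwheel '[[[0,0,0],[-4,4,-2],0],[[0,0,0],[-4,4,-2],0],[[0,0,0],[-4,5,-2],0],[[0,0,0],[-5,5,0],0],[[0,0,0],[-6,5,0],0],[[0,0,0],[-6,4,0],0],[[0,0,0],[-7,3,0],0],[[0,0,0],[-7,2,0],0],[[0,0,0],[-6,2,0],0],[[0,0,0],[-6,1,0],0]]';  python3 - <<'E'
from h import *
for n in("wrist",):
    p=ctrl.get_image(n);save(p,n+"11.png")
plan([601,100,28],4.5,1)
E
```

```text
t: 15.43
ee_pos: [611.5, 97.7, 30.8]
orientation: [-3.138, -0.137, -0.0]
ft_force: [0.5, 0.3, -0.0]
width: 0.6
t 15.4833 p [609.9  97.5  30.5] yaw 5.0 F [-0.3 -1.3 -0.5] w 0.3 turn [-0.     0.002  0.009]
[-0.0004  0.0018  0.0086] [-8.7 -3.2  2.5]
```

View pics/wrist11.png

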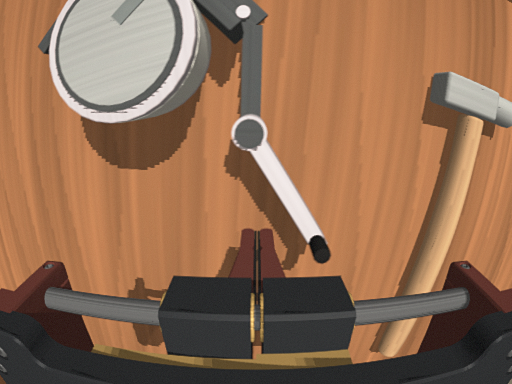

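```bash
python3 - <<'E'
from h import *
for n in("wrist","scene","top"):
    p=ctrl.get_image(n);save(p,n+"12.png")
    for q in ("pivot","keeper_tip","wide_tin"):
        for d in ctrl.spot_point(p,q)[:1]: print(n,q,round(d["score"],2),w(p,d["position"]).round(0))
    if n=="scene":
        im=cv2.cvtColor(p["pixels"],cv2.COLOR_RGB2BGR)[90:260,220:390];cv2.imwrite("pics/sc12z.png",cv2.resize(im,None,fx=3.5,fy=3.5,interpolation=2))
    if n=="top":
        im=cv2.cvtColor(p["pixels"],cv2.COLOR_RGB2BGR)[120:240,140:260];cv2.imwrite("pics/tp12z.png",cv2.resize(im,None,fx=4,fy=4,interpolation=2))
E
```

```text
wrist pivot 0.9 [601. 163.  -2.]
wrist keeper_tip 0.9 [651.  97.  24.]
wrist wide_tin 0.85 [521. 219.   3.]
scene pivot 0.64 [602. 162.  -3.]
scene keeper_tip 0.68 [652.  88.  27.]
scene wide_tin 0.48 [512. 216.  -1.]
top wide_tin 0.53 [520. 219.   3.]
```

View pics/sc12z.png

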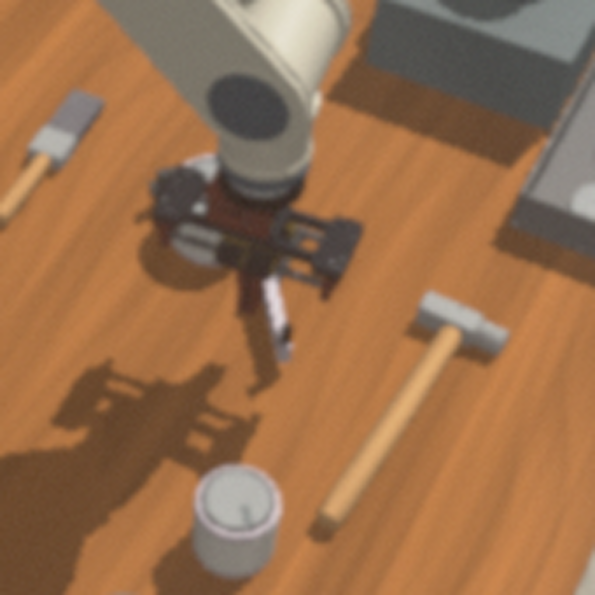

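View pics/tp12z.png

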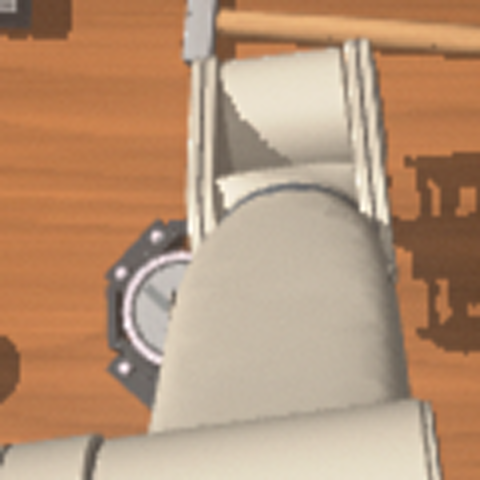

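```bash
python3 - <<'E'
from h import *
p=ctrl.get_image("scene")
o=ctrl.get_obs();print(o["ee_pos"],o["t"])
for P in ([610,97.5,22],[610,97.5,60],[602,163,42],[651,95,60],[651,95,14],[602,163,38]):
    q=px(p,P);print(P,q.round(1),((q-[220,90])*3.5).round())
p=ctrl.get_image("wrist")
K=np.array(p["camera_matrix"]);Rc=cv2.Rodrigues(np.array(p["rvec"]))[0]
def pf(P):
    c=Rc@np.array(P,float)+np.array(p["tvec"]).ravel();th=np.arctan2(np.hypot(c[0],c[1]),c[2]);r=np.hypot(c[0],c[1])
    return np.array([K[0,2]+K[0,0]*th*c[0]/r,K[1,2]+K[1,1]*th*c[1]/r]).round(0)
print("cam",-Rc.T@np.array(p["tvec"]).ravel(),Rc[2])
for P in ([610,97.5,22],[602,163,42],[651,95,60],[651,95,26],[651,95,0],[602,163,0]): print(P,pf(P))
E
```

```text
[612.29643141  98.19838361  30.58931767] 16.1333
[610, 97.5, 22] [290.2 183.9] [246. 329.]
[610, 97.5, 60] [290.9 176.8] [248. 304.]
[602, 163, 42] [297.2 166.2] [270. 267.]
[651, 95, 60] [301.8 182.1] [286. 322.]
[651, 95, 14] [300.7 190.6] [282. 352.]
[602, 163, 38] [297.1 166.9] [270. 269.]
cam [604.8526588  183.15195359 222.09928434] [ 0.02720229 -0.30447687 -0.95213123]
[610, 97.5, 22] [253. 222.]
[602, 163, 42] [249. 134.]
[651, 95, 60] [317. 254.]
[651, 95, 26] [309. 232.]
[651, 95, 0] [304. 218.]
[602, 163, 0] [250. 128.]
```

```bash
python3 - <<'E'
from h import *
p=ctrl.get_image("scene")
im=cv2.cvtColor(p["pixels"],cv2.COLOR_RGB2BGR)[140:220,250:330];im=cv2.resize(im,None,fx=7,fy=7,interpolation=0)
def dot(P,c):
    q=((px(p,P)-[250,140]+.5)*7).astype(int);cv2.circle(im,tuple(int(v) for v in q),4,c,-1)
dot([612,98,22],(0,0,255));dot([612,98,60],(0,255,255));dot([651,95,60],(0,255,0));dot([602,163,42],(255,0,0));dot([651,95,0],(255,0,255))
cv2.imwrite("pics/sc13z.png",im)
E
```

```text
(no output)
```

View pics/sc13z.png

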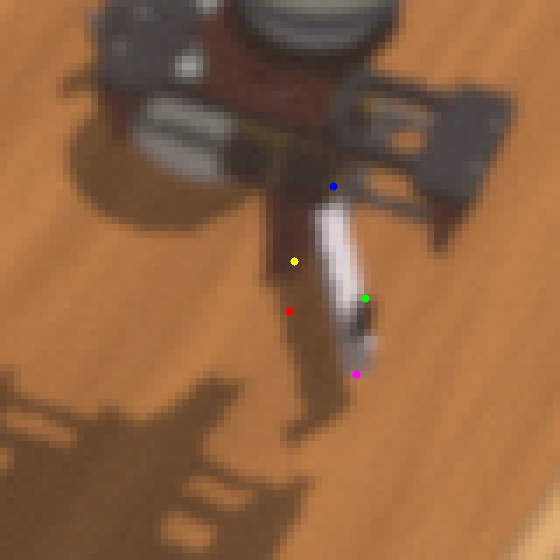

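```bash
python3 -m handwheel '[[[0,0,0],[0,0,-15],0],[[0,0,0],[0,0,-18],0],[[0,0,0],[0,0,-15],0],[[0,0,0],[8,-2,0],0],[[0,0,0],[12,-4,0],0],[[0,0,0],[13,-4,0],0],[[0,0,0],[13,-4,0],0],[[0,0,0],[12,-4,0],0],[[0,0,0],[8,-2,0],0],[[0,0,0],[0,0,0],0]]';  python3 - <<'E'
from h import *
plan([680,125,12],4.5,10)
E
```

```text
t: 17.07
ee_pos: [680.0, 125.4, 76.5]
orientation: [-3.138, -0.136, 0.003]
ft_force: [-0.6, 0.9, 0.3]
width: 0.3
t 17.0667 p [680.  125.4  76.5] yaw 5.0 F [-0.6  0.9  0.3] w 0.3 turn [-0.001  0.002  0.008]
[-0.0001  0.0002  0.0008] [0.  0.  6.4]
[-0.0001  0.0002  0.0008] [0.  0.  6.4]
[-0.0001  0.0002  0.0008] [0.  0.  6.4]
[-0.0001  0.0002  0.0008] [0.  0.  6.4]
[-0.0001  0.0002  0.0008] [0.  0.  6.4]
[-0.0001  0.0002  0.0008] [0.  0.  6.4]
[-0.0001  0.0002  0.0008] [0.  0.  6.4]
[-0.0001  0.0002  0.0008] [0.  0.  6.4]
[-0.0001  0.0002  0.0008] [0.  0.  6.4]
[-0.0001  0.0002  0.0008] [0.  0.  6.4]
```

```bash
python3 -m handwheel '[[[0,0,0],[0,0,7],0],[[0,0,0],[0,0,9],0],[[0,0,0],[0,0,9],0],[[0,0,0],[0,0,9],0],[[0,0,0],[0,0,9],0],[[0,0,0],[0,0,8],0],[[0,0,0],[0,0,5],0],[[0,0,0],[0,0,3],0],[[0,0,0],[0,0,2],0],[[0,0,0],[0,0,1],0]]';  python3 - <<'E'
from h import *
p=ctrl.get_image("wrist");save(p,"wrist14.png")
p=ctrl.get_image("scene")
im=cv2.cvtColor(p["pixels"],cv2.COLOR_RGB2BGR)[140:220,250:340];im=cv2.resize(im,None,fx=7,fy=7,interpolation=0)
o=ctrl.get_obs();e=np.array(o["ee_pos"]);print(e,o["ft_force"],o["t"])
def dot(P,c):
    q=((px(p,P)-[250,140]+.5)*7).astype(int);cv2.circle(im,tuple(int(v) for v in q),4,c,-1)
dot(e-[0,0,8],(0,0,255));dot([651,95,60],(0,255,0));dot([602,163,42],(255,0,0));dot([651,95,0],(255,0,255))
cv2.imwrite("pics/sc14z.png",im)
E
```

```text
t: 17.9
ee_pos: [674.9, 123.9, 3.8]
orientation: [3.138, 0.135, -0.015]
ft_force: [0.6, -0.1, 0.5]
width: 0.4
[675.14175652 123.97754072   4.22497371] [0.41660638 0.67660422 0.07058097] 18.0
```

View pics/sc14z.png

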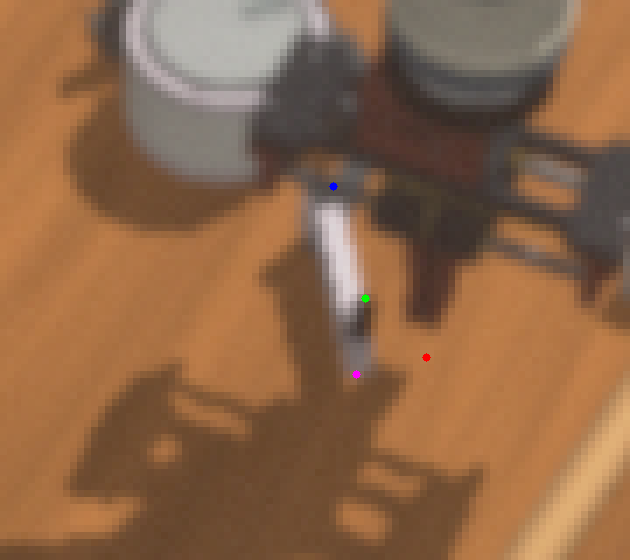

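View pics/wrist14.png

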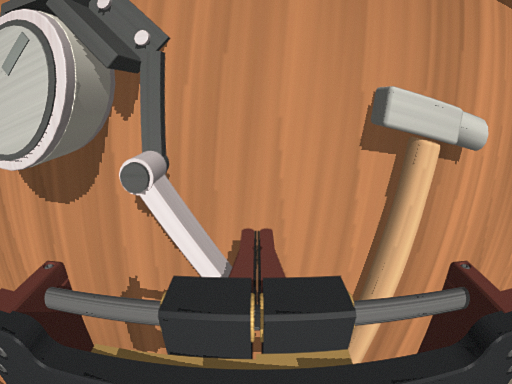

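```bash
python3 - <<'E'
from h import *
o=ctrl.get_obs();R=Ro.from_rotvec(o["orientation"])
th=np.radians(4.5);pv=np.array([602.5,164]);cur=np.array(o["ee_pos"])
for a in np.arange(2.1,-.11,-.1):
    f=a+np.pi+th;d=np.array([np.cos(f),np.sin(f)]);n=np.array([-d[1],d[0]])
    tx=np.array([np.cos(th),np.sin(th)]);ty=np.array([-tx[1],tx[0]])
    s=6+14*abs(n@tx)+10*abs(n@ty)
    P=pv+76*d+s*n;P=np.array([*P,4]);print(a.round(2),P.round(0),R.inv().apply(P-cur).round(1));cur=P
E
```

```text
2.1 [665. 115.   4.] [-11.    8.2   0.3]
2.0 [659. 109.   4.] [-5.9  5.6  0.1]
1.9 [653. 103.   4.] [-6.6  5.   0.1]
1.8 [646.  98.   4.] [-7.3  4.3  0.1]
1.7 [639.  94.   4.] [-7.8  3.5  0.1]
1.6 [631.  91.   4.] [-8.3  2.7  0.1]
1.5 [624.  88.   4.] [-7.3  1.8  0.1]
1.4 [617.  86.   4.] [-7.   1.2  0.1]
1.3 [610.  85.   4.] [-7.2  0.6  0.1]
1.2 [602.  85.   4.] [-7.4 -0.2  0.1]
1.1 [595.  85.   4.] [-7.5 -0.9  0.1]
1.0 [587.  86.   4.] [-7.6 -1.8  0.1]
0.9 [579.  88.   4.] [-7.5 -2.6  0.1]
0.8 [572.  91.   4.] [-7.3 -3.4  0.1]
0.7 [564.  94.   4.] [-7.  -4.3  0.1]
0.6 [557.  99.   4.] [-6.6 -5.1  0.1]
0.5 [551. 104.   4.] [-6.1 -6.   0.1]
0.4 [545. 111.   4.] [-5.5 -6.7  0. ]
0.3 [539. 118.   4.] [-4.8 -7.4  0. ]
0.2 [535. 125.   4.] [-3.9 -8.   0. ]
0.1 [531. 133.   4.] [-3.  -8.5  0. ]
-0.0 [528. 142.   4.] [-2.  -8.9  0. ]
-0.1 [526. 148.   4.] [-1.3 -6.3  0. ]
```

```bash
python3 -m handwheel '[[[0,0,0],[-4,3,0],0],[[0,0,0],[-4,3,0],0],[[0,0,0],[-4,3,0],0],[[0,0,0],[-6,5,0],0],[[0,0,0],[-6,5,0],0],[[0,0,0],[-7,4,0],0],[[0,0,0],[-7,3,0],0],[[0,0,0],[-6,2,0],0],[[0,0,0],[-4,1,0],0],[[0,0,0],[-2,0,0],0]]';  python3 - <<'E'
from h import *
for n in("wrist",):
    p=ctrl.get_image(n);save(p,n+"15.png")
plan([602,85,4],4.5,1)
E
```

```text
t: 18.83
ee_pos: [624.7, 87.5, 7.4]
orientation: [-3.138, -0.134, 0.006]
ft_force: [1.9, 0.8, -0.2]
width: 0.7
t 18.8833 p [624.4  87.6   7.4] yaw 4.9 F [-1.   0.1 -0.1] w 0.7 turn [-0.001  0.004  0.007]
[-0.0007  0.0042  0.007 ] [-22.5   0.7   3.5]
```

View pics/wrist15.png

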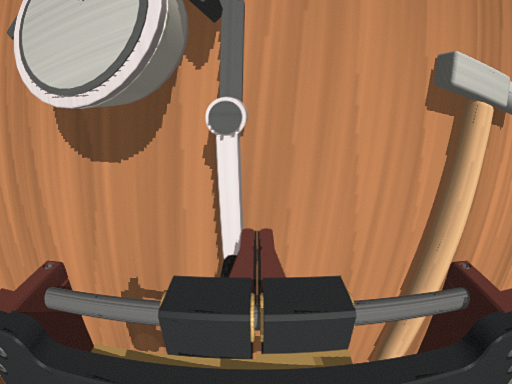

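```bash
python3 -m handwheel '[[[0,0,0],[-7,0,1],0],[[0,0,0],[-7,0,1],0],[[0,0,0],[-7,0,1],0],[[0,0,0],[-7,-1,0],0],[[0,0,0],[-7,-2,0],0],[[0,0,0],[-7,-2,0],0],[[0,0,0],[-7,-3,0],0],[[0,0,0],[-6,-4,0],0],[[0,0,0],[-4,-3,0],0],[[0,0,0],[-2,-2,0],0]]';  python3 - <<'E'
from h import *
for n in("wrist",):
    p=ctrl.get_image(n);save(p,n+"16.png")
plan([528,142,4],4.5,1)
E
```

```text
t: 19.72
ee_pos: [557.4, 100.5, 4.9]
orientation: [-3.138, -0.135, 0.001]
ft_force: [0.8, -0.6, 0.2]
width: 0.2
t 19.7667 p [556.9 100.7   4.8] yaw 4.9 F [-0.9  0.9  0.7] w 1.0 turn [-0.     0.001  0.008]
[-0.0004  0.0013  0.0077] [-25.3 -43.6   0.8]
```

View pics/wrist16.png

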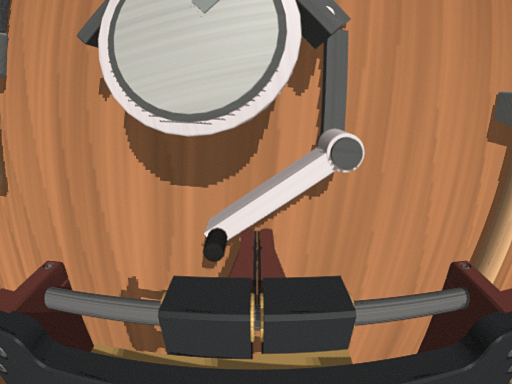

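```bash
python3 -m handwheel '[[[0,0,0],[-6,-5,0],0],[[0,0,0],[-5,-6,0],0],[[0,0,0],[-5,-7,0],0],[[0,0,0],[-4,-7,0],0],[[0,0,0],[-2,-7,0],0],[[0,0,0],[-1,-5,0],0],[[0,0,0],[0,-3,0],0],[[0,0,0],[0,-2,0],0],[[0,0,0],[0,-2,0],0],[[0,0,0],[0,-1,0],0]]';  python3 - <<'E'
from h import *
for n in("wrist",):
    p=ctrl.get_image(n);save(p,n+"17.png")
plan([528,142,4],4.5,1)
E
```

```text
t: 20.6
ee_pos: [527.8, 140.3, 4.7]
orientation: [3.126, 0.148, -0.004]
ft_force: [1.6, -6.5, 1.5]
width: 0.5
t 20.65 p [527.7 140.5   4.7] yaw 5.4 F [ 2.  -9.8  1. ] w 1.0 turn [0.012 0.003 0.016]
[0.0119 0.0029 0.0156] [ 0.4 -1.5  0.7]
```

View pics/wrist17.png

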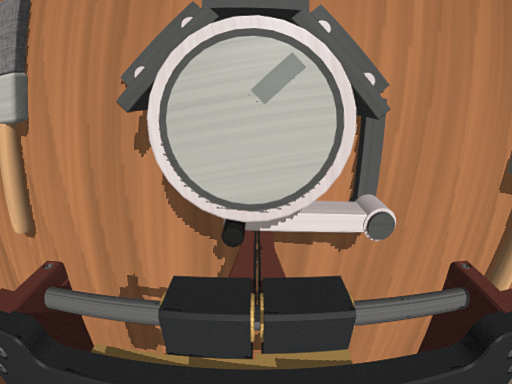

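```bash
python3 -m handwheel '[[[0,0,0],[0,-1.5,0],0],[[0,0,0],[0,-1.5,0],0],[[0,0,0],[0,-1.5,0],0],[[0,0,0],[0,-1.5,0],0],[[0,0,0],[0,-1.5,0],0],[[0,0,0],[0,-1.5,0],0],[[0,0,0],[0,-1.5,0],0],[[0,0,0],[0,-1,0],0],[[0,0,0],[0,-1,0],0],[[0,0,0],[0,0,0],0]]';  python3 -m handwheel '[[[0,0,0],[0,3,0],0],[[0,0,0],[0,6,0],0],[[0,0,0],[0,10,0],0],[[0,0,0],[0,12,0],0],[[0,0,0],[0,14,0],0],[[0,0,0],[0,12,-8],0],[[0,0,0],[0,8,-20],0],[[0,0,0],[0,0,-30],0],[[0,0,0],[0,0,-30],0],[[0,0,0],[0,0,-20],0]]'; python3 - <<'E'
from h import *
for n in("wrist","scene"):
    p=ctrl.get_image(n);save(p,n+"18.png")
    for q in ("wide_tin","seat","pivot","keeper_tip"):
        for d in ctrl.spot_point(p,q)[:1]: print(n,q,round(d["score"],2),w(p,d["position"]).round(0))
plan([450,0,150],4.5,1)
E
```

```text
t: 21.48
ee_pos: [527.8, 139.3, 5.0]
orientation: [3.105, 0.155, -0.01]
ft_force: [1.2, -0.4, 0.6]
width: 0.5
t: 22.32
ee_pos: [530.3, 68.6, 115.2]
orientation: [3.105, 0.152, -0.031]
ft_force: [1.2, -0.6, 0.3]
width: 0.3
wrist wide_tin 0.62 [520. 218.   2.]
wrist pivot 0.93 [598. 165.  -1.]
wrist keeper_tip 0.87 [509. 162.  25.]
scene wide_tin 0.71 [512. 213.   1.]
scene seat 0.94 [516. 213.   1.]
scene pivot 0.56 [600. 162.  -3.]
scene keeper_tip 0.56 [512. 153.  24.]
t 22.8167 p [529.   69.8 111.5] yaw 5.7 F [ 0.1  0.  -0.6] w 0.5 turn [0.032 0.025 0.021]
[0.032  0.025  0.0208] [-86.5  62.8 -34.4]
```

View pics/wrist18.png

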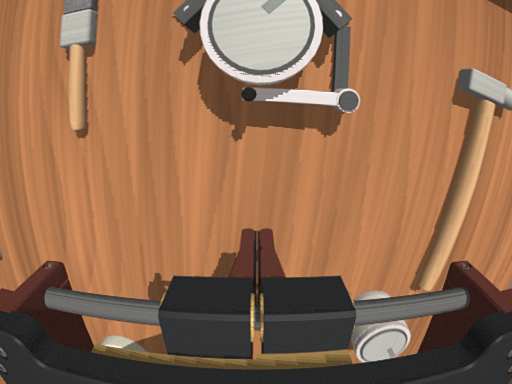

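```bash
python3 -m handwheel '[[[0,0,0],[0,20,-6],0],[[0,0,0],[0,30,-6],0],[[0,0,0],[0,30,-6],0],[[0,0,0],[0,30,-6],0],[[0,0,0],[0,30,-6],0],[[0,0,0],[0,30,-6],0],[[0,0,0],[0,30,-6],0],[[0,0,0],[0,30,-6],0],[[0,0,0],[0,20,-6],0],[[0,0,0],[0,10,0],0]]'; python3 - <<'E'
from h import *
for n in("top","scene"):
    p=ctrl.get_image(n)
    for q in ("wide_tin","seat","pivot","keeper_tip"):
        for d in ctrl.spot_point(p,q)[:1]: print(n,q,round(d["score"],2),w(p,d["position"]).round(0))
    im=cv2.cvtColor(p["pixels"],cv2.COLOR_RGB2BGR)
    x0,y0=(150,155) if n=="top" else (245,120)
    k=8;im=cv2.resize(im[y0:y0+65,x0:x0+75],None,fx=k,fy=k,interpolation=2)
    th=np.radians(4.5);R2=np.array([[np.cos(th),-np.sin(th)],[np.sin(th),np.cos(th)]]);s0=np.array([519.3,216.5])
    def dot(l,z,c):
        P=s0+R2@np.array(l,float);q=(px(p,[*P,z])-[x0,y0]+.5)*k;cv2.circle(im,(int(q[0]),int(q[1])),2,c,-1)
    for a in np.linspace(0,6.28,24): dot([50*np.cos(a),50*np.sin(a)],60,(0,0,255))
    for t in np.linspace(0,95,12): dot([80-t,-59-6],38,(0,255,0));dot([80-t,-59+6],38,(0,255,0))
    dot([-8,-59],60,(255,0,0));dot([80,-59],42,(255,0,0))
    for sx in(1,-1): dot([sx*17,53],45,(255,255,0));dot([sx*67,4],45,(255,255,0))
    cv2.imwrite("pics/%s19z.png"%n,im)
print(ctrl.get_obs()["ee_pos"],ctrl.get_obs()["t"])
E
```

```text
t: 23.65
ee_pos: [554.5, -194.5, 167.9]
orientation: [3.105, 0.169, -0.058]
ft_force: [-0.1, 0.8, 0.2]
width: 0.3
top wide_tin 0.6 [487. 454.   4.]
top seat 0.97 [521. 217.  -1.]
top pivot 0.7 [603. 165.   2.]
top keeper_tip 0.59 [515. 159.  27.]
scene wide_tin 0.57 [513. 213.   0.]
scene seat 0.63 [516. 215.  -3.]
scene pivot 0.73 [603. 161.  -3.]
scene keeper_tip 0.46 [512. 152.  26.]
[ 553.8175606  -191.01408984  167.23174603] 24.15
```

View pics/top19z.png

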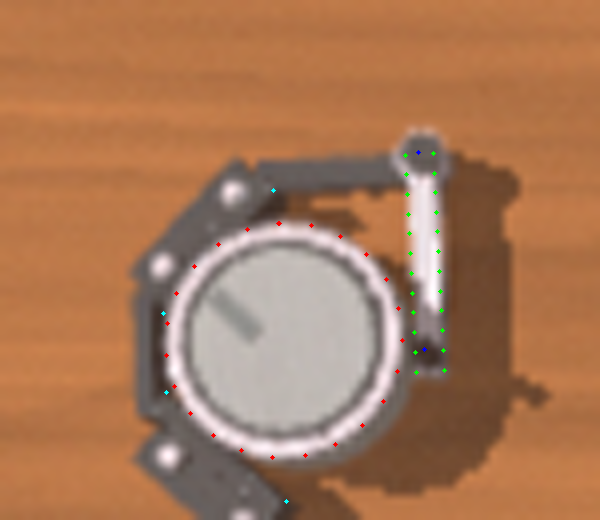

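View pics/scene19z.png

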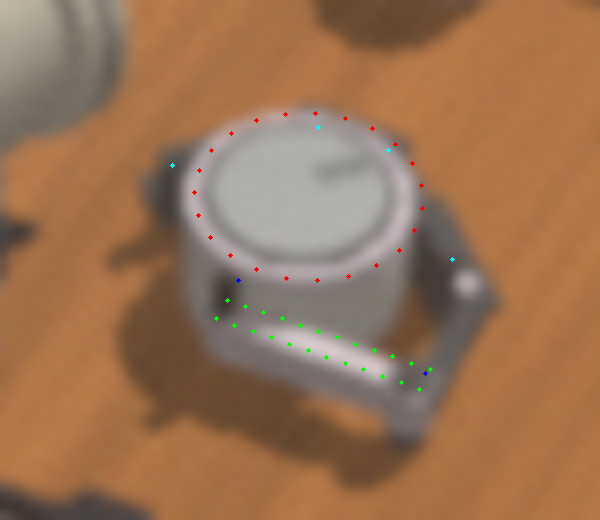

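```bash
python3 -m handwheel '[[[0,0,0],[0,-20,0],0],[[0,0,0],[0,-30,0],0],[[0,0,0],[0,-30,0],0],[[0,0,0],[0,-30,0],0],[[0,0,0],[0,-30,0],0],[[0,0,0],[0,-30,0],0],[[0,0,0],[0,-30,0],0],[[0,0,0],[0,-30,0],0],[[0,0,0],[0,-20,0],0],[[0,0,0],[0,-10,0],0]]'; python3 - <<'E'
from h import *
p=ctrl.get_image("wrist");save(p,"wrist20.png")
K=np.array(p["camera_matrix"]);Rc=cv2.Rodrigues(np.array(p["rvec"]))[0];tv=np.array(p["tvec"]).ravel()
k=4;u0,v0=150,0
im=cv2.resize(cv2.cvtColor(p["pixels"],cv2.COLOR_RGB2BGR)[v0:v0+150,u0:u0+200],None,fx=k,fy=k,interpolation=2)
th=np.radians(4.5);R2=np.array([[np.cos(th),-np.sin(th)],[np.sin(th),np.cos(th)]]);s0=np.array([519.3,216.5])
def dot(l,z,c):
    P=np.array([*(s0+R2@np.array(l,float)),z]);q=Rc@P+tv;h=np.hypot(q[0],q[1]);t=np.arctan2(h,q[2])
    u=K[0,2]+K[0,0]*t*q[0]/h;v=K[1,2]+K[1,1]*t*q[1]/h
    cv2.circle(im,(int((u-u0+.5)*k),int((v-v0+.5)*k)),2,c,-1)
for a in np.linspace(0,6.28,24): dot([50*np.cos(a),50*np.sin(a)],60,(0,0,255))
for t in np.linspace(0,95,12): dot([80-t,-65],38,(0,255,0));dot([80-t,-53],38,(0,255,0))
dot([-8,-59],60,(255,0,0));dot([80,-59],42,(255,0,0))
for sx in(1,-1):
    for t in np.linspace(0,1,6): dot([sx*(17+50*t),53-49*t],45,(255,255,0))
cv2.imwrite("pics/wr20z.png",im);o=ctrl.get_obs();print(o["ee_pos"],o["ft_force"],o["t"])
E
```

```text
t: 24.98
ee_pos: [523.2, 79.9, 160.2]
orientation: [3.105, 0.175, -0.055]
ft_force: [0.7, 0.9, 0.3]
width: 0.5
[523.06443063  80.56865933 160.10802411] [-0.15847016  0.86376766  0.7501254 ] 25.0333
```

View pics/wr20z.png

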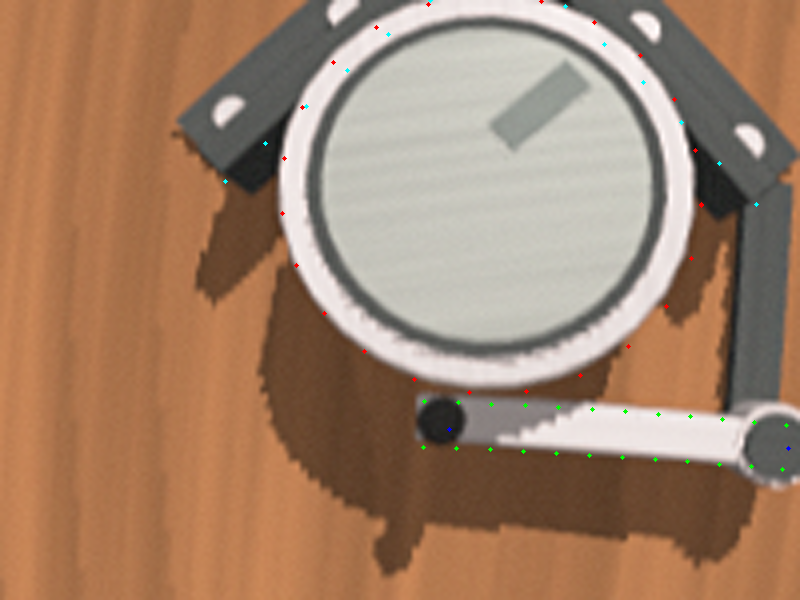

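```bash
python3 -c "
from workcell import ctrl
print(ctrl.close_job())"
```

```text
the job is handed in; nothing more can be done
None
```

I pushed the tin along the bench into the V with the fingers part open as a cradle. It stopped moving under about 15 N, resting against both faces. I then swung the keeper shut with the closed fingers until it stopped under about 8–10 N, backed off, and handed the job in at about 25 s.

**Last checks:**
- **Fit:** In the final wrist picture, the given outlines of the V, the seated tin and the shut keeper bar match what is seen to about 2 mm. The top view fits to about one pixel, roughly 3–4 mm. The bar lies parallel to its shut line.
- **Clear of everything:** The arm ended about 160 mm up, with the force reading near zero (about 1 N).
- **Other loose things:** The hammer, brush and small tin seen in the late pictures looked undisturbed. I did not measure any of the loose things again at the end.

**What failed or disagreed:**
- **First keeper pass missed:** The fingers passed over the bar without moving it. Pictures put the real fingertips about 20–26 mm higher than the TCP reading and the stated 8 mm imply. I went back, lowered the TCP to 4–7 mm, and the second pass shut the keeper.
- **Scattered positions:** The networks' reported positions for the tin and seat varied by up to about 8 mm. I relied on the push coming to a stop and the overlay fits, not on those numbers.

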